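Take the hand magnifier from its slotted rest and hold it over the earring

ROBOT

A 6-joint arm with a two-finger parallel gripper is mounted at the origin on the work surface; the furniture and walls round the work are solid. World frame = base frame: x ahead of the robot, y to its left, z up, the work surface at z = 0. Lengths are in m, angles in rad, forces in N, time in s.
With the tool pointing down it reaches from about 0.375 to 0.975 m from the base axis. Payload 3.8 kg.
Tool frame: the origin (TCP) lies midway between the tips of the shut fingers; the grasp point (between the pads) lies 19 mm behind it; z points along the fingers, y is the line along which they close (so a half turn about z gives the same grasp; the last joint's range is limited). The gripper opens to 85 mm and grips with 20 to 120 N. Pads are 22 mm wide; open, the fingers measure 114 mm over their backs; the gripper's body (76 mm by 85 mm) begins 54 mm behind the grasp point. The pads swing forward as they close: fully open they stand 13 mm farther back than shut.
Start: joints at [1.203, 0.264, 1.604, -0, 1.274, -0.037], TCP at [0.219, 0.638, 0.202] pointing down, gripper open.
Joint ranges: [-2.63, 2.63], [-0.94, 2.18], [0.31, 2.57], [-1.31, 4.45], [0, 2.66], [-2.55, 2.55]. Speed limits (rad/s): [2.57, 2.57, 3.14, 3.14, 3.14, 3.14].

INTERFACE

Orientations are given as a rotation vector (axis times angle).
In Python, from workcell import read_state, vision, ticket gives the robot as it stands. The module is installed in compiled form; this text tells all that it offers.
- The arm moves only by the tool jog_arm, never from a script. Its arguments are lists of equal length, an entry for each row: "turn": the turn, a rotation vector about the tool's x, y, z in rad, a list of three; "delta_pos": the shift along the tool's x, y, z in m, a list of three; "gripper": the finger opening in m, from 0 to 0.0854. In form: {"turn": [[rx, ry, rz], ...], "delta_pos": [[dx, dy, dz], ...], "gripper": [gripper, ...]}. A call has 1 to 20 rows; each row shifts and turns the commanded pose from where the row before left it, along the tool's axes as they then stand; what a row does not reach is not made up. A row lasts 1/12 s, in which the tool goes at most 41.7 mm and 7.16 degrees, less where a joint would pass 70% of its speed; a pose out of reach is approached as far as the arm can. A call with a gripper value outside its range is refused whole. The fingers move at their own pace and stop on an object; "grip_force" is the grip in N (left out, the last holds). Time passes only in rows, so rows that do not move let the fingers close. It gives the time, the measured TCP pose, the force, the opening and the grip force at its end, in the units of the state.
- read_state(): the state, without advancing time (a new reading comes with each control period).
- vision.read_camera(name): name is "scene" or "top" or "wrist"; returns the picture (400x640x3 uint8, red, green, blue); there is no depth.
- vision.calibration(name): a dict with "vfov" (degrees; the focal length in pixels is half the picture's height over the tangent of half this angle, whatever the lens; pixels are square), "cx", "cy" (the principal point, pixels), "R" (3x3) and "t" (3): a world point X has camera coordinates R X + t; the wrist camera has in their place "mount" (4x4, takes a point from camera to tool coordinates, whose origin is the TCP and whose axes are the flange's). Camera axes: x right, y down, z forward; pixel columns grow to the right and rows downward; lengths in m; the calibration is good to about 2 mm. A picture is of the moment at which its call begins: read the wrist's pose just before it. calibration takes no time and is no camera call.
- ticket.finish_job(): hands the job in; it is judged then, once.
The state is a dict: "time": time; "q": joint angles; "joint_vel": joint speeds; "joint_torque": joint torques, N m; "tool_pos": TCP position; "tcp_rot": TCP orientation; "wrist_force": force on the tool from outside, world axes, zero at the start; "torque": the same for the moment, N m; "width": opening from 0.0 (shut) to 1.0 (fully open); "grip_force": force on a finger pad.
Only numpy, scipy, OpenCV 4.12 (cv2) and the standard library are available. Lean on these libraries where they do the work, as an engineer would, in place of code of your own. Each camera call takes 0.05 s, during which the arm holds its last target. There are 200 camera calls.

TASK

Grip the hand magnifier by its handle, draw it up out of the leaning slot of its wooden rest, turn it until the lens lies level, and hold it about 10 cm above the bead board with the lens centred straight over the earring (the small hoop with a gold bead and a blue stone), as for inspecting its setting. Do not disturb the earring, the gold ring or the bracelet on the board. The program finishes while still holding the magnifier steady there: it is not put down or let go.

Things in the scene. Friction and masses are not known exactly. Their poses are not given: they have to be found in the camera images.
- magnifier_lens (a point): Lens centre of the loose hand magnifier (about 90 g): dark steel frame 72 mm across, 12 mm thick, round a glass; flat dark wooden handle. x: from lens to handle's end; z: lens axis, square to the glass; both faces alike. At the start the lens end is in the rest's slot and the handle leans up out of it, 40 degrees from upright, toward the robot. It slides out along its own +x (45 mm frees it).
- magnifier_grip (a point): Centre of the magnifier's handle, half-way through it, 101 mm from the lens centre along x; same axes. The handle is a bar 100 mm long (50 mm to either side of this point), 16 mm wide along y between its flat sides (y is level at the start: grip across it) and 12 mm thick along z. A neck 15 mm long joins it to the frame. The centre of mass is about 29 mm from the lens centre toward the handle.
- rest: Fixed wooden rest, base 126 (x) x 104 (y) x 12 mm; origin at the centre of its underside, z up. Its slot leans 40 degrees from upright toward the rest's -x and is 78 mm across (y), 15 mm front to back. Along the slot, a lip 34 mm high on its upper (+x) side, cheeks as high at its ends, and a back rest 68 mm high on its lower (-x) side, on which the lens frame lies. All is below 85 mm.
- rest_slot (a point): Where the lens centre sits while the magnifier stands in its rest: 10 mm along +x of the rest's origin, 47 mm above the table.
- board: Bamboo bead planning board with round grooves, fixed on the table, 215 mm (its x) by 285 mm (its y), level top 16 mm above the table. Origin at the centre of its underside, z up.
- earring_center (a point): The earring, loose, lying on the board: a hoop 17 mm across with a gold bead and a blue stone, 31 mm long and 10 mm high in all. The point is at its middle, 2 mm above the board's top.
- ring_gold: Wide gold finger ring, 21 mm across and 7 mm high, lying loose on the board; origin at the centre of its underside. Leave it alone.
- bracelet: Bracelet of stone beads, 68 mm across and 10 mm high, lying loose on the board; origin at the centre of its underside. Leave it alone.

How it is judged:
On the way:
1. the magnifier is drawn out of the slot of its rest, held in the fingers (distance between magnifier_lens and rest_slot above 0.07 m and contact force between magnifier and the fingers above 1 N), for 0.2 s.
At the end, for the whole second after the job is handed in: Magnifier at rest, held by the handle in the fingers and by nothing else; lens level within 10 degrees, either face up, centre within 20 mm of straight above the earring and 65 to 135 mm above the board; earring, ring and bracelet within 10 mm of where they lay (contact force between magnifier and the fingers above 1 N and x of the grasp point in the frame of magnifier_grip between -0.055 and 0.06 m and angle between the z axis of magnifier_lens and the z axis of board, either way round below 0.17 rad and horizontal distance between magnifier_lens and earring_center below 0.02 m and height (world z) of magnifier_lens between 0.081 and 0.151 m and contact force between magnifier and rest below 0.1 N and contact force between magnifier and board below 0.1 N and linear speed of magnifier below 0.03 m/s and distance of each of earring_center, ring_gold, bracelet from where it was at the start of the episode below 0.01 m); the arm keeps its last pose, push and grip.
It fails at once if the earring, the gold ring or the bracelet is pushed from its place (more than 10 mm) (distance of any of earring_center, ring_gold, bracelet from where it was at the start of the episode above 0.01 m).
It also fails if it takes over 37 s, if anything falls off the work surface, if the arm or the gripper's body presses on something with over 40 N, if the wrist force passes 120 N, or if a joint passes its speed limit or range.

## Working session

There is one attempt and no reset: what is moved stays moved. The work goes in short steps, Python scripts to look and compute and a tool call to move; the robot and the scene stay as the last step left them, time stands still between calls to the robot, and variables do not carry over. Pictures are saved under pics/ and viewed, at most 10 in all, crops included, and the job is handed in when it is done.

Besides the shell and the picture viewer there is one more tool, called after ">>>" as name(argument=value, ...) on one line, values as JSON. jog_arm: Moves the arm, as the interface text tells. Its arguments: {"type":"object","properties":{"turn":{"type":"array","items":{"type":"array","items":{"type":"number"}}},"delta_pos":{"type":"array","items":{"type":"array","items":{"type":"number"}}},"gripper":{"type":"array","items":{"type":"number"}},"grip_force":{"type":"number"}},"required":["turn","delta_pos","gripper"]}

```bash
mkdir -p pics; python3 - <<'E'
from workcell import read_state, vision
import cv2
s=read_state();print(s)
for n in("scene","top"):
    im=vision.read_camera(n);cv2.imwrite(f"pics/{n}0.png",im[:,:,::-1]);print(n,vision.calibration(n))
print(vision.calibration("wrist"))
E
```

```text
{'time': 0.0, 'q': array([ 1.20310400e+00,  2.64765180e-01,  1.60536525e+00,  5.17864247e-06,
        1.27372217e+00, -3.68945485e-02]), 'joint_vel': array([-0.00070904, -0.00085726,  0.00187502, -0.00023534,  0.00057395,
        0.00015137]), 'joint_torque': array([ 1.15344013e-03, -5.15090919e+01, -3.67331529e+01,  2.59976296e-04,
        1.27518547e-02, -3.07168840e-06]), 'tool_pos': array([0.21894699, 0.63765761, 0.20065874]), 'tcp_rot': array([-0.51717649, -3.09826364,  0.00347545]), 'wrist_force': array([-0.79034138, -0.15648881, -1.26155354]), 'torque': array([-0.03777722,  0.03149015, -0.01060803]), 'grip_force': 0.0, 'width': 0.996734088656083}
scene {'vfov': 46.16247079028109, 'cx': 319.9580496026692, 'cy': 200.36051134379136, 'R': array([[ 0.8930319 , -0.44926572,  0.02557992],
       [-0.1548934 , -0.36026722, -0.91989976],
       [ 0.42249504,  0.81753767, -0.39131842]]), 't': array([-0.47808335,  0.16762361,  0.85091391])}
top {'vfov': 50.236465160387766, 'cx': 321.74068149684865, 'cy': 204.67072435873408, 'R': array([[ 0.01017394, -0.99928355,  0.03645364],
       [-0.99566339, -0.01349487, -0.09204509],
       [ 0.09247108, -0.03535909, -0.99508735]]), 't': array([-0.07607468,  0.54291133,  0.99009884])}
{'vfov': 67.78074996680667, 'cx': 318.45041213197123, 'cy': 199.0380346327011, 'mount': array([[-6.72675876e-04, -9.52308947e-01, -3.05134753e-01,
         7.87723103e-02],
       [ 9.99999774e-01, -6.43871997e-04, -1.95030755e-04,
         4.52839892e-04],
       [-1.07381903e-05, -3.05134815e-01,  9.52309164e-01,
        -1.72897859e-01],
       [ 0.00000000e+00,  0.00000000e+00,  0.00000000e+00,
         1.00000000e+00]])}
```

View pics/top0.png

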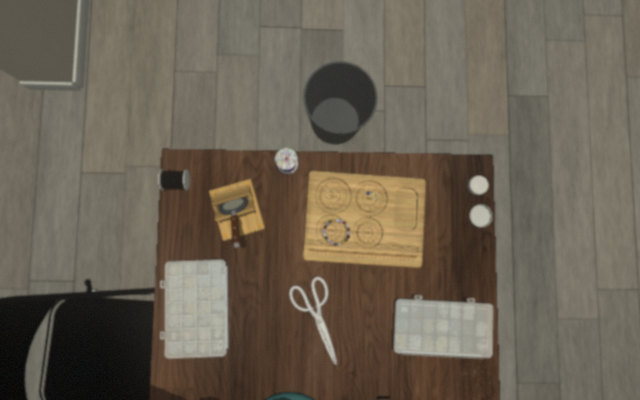

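View pics/scene0.png

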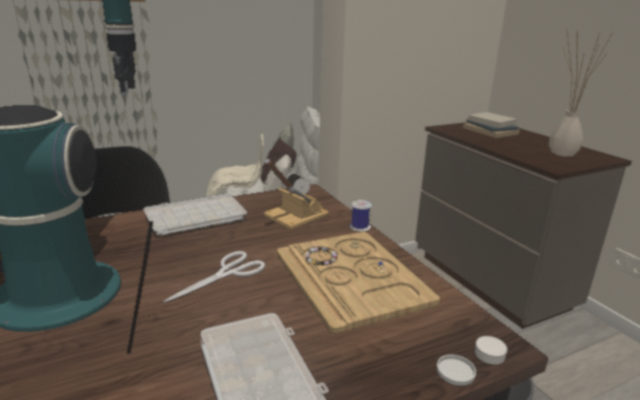

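The top view shows the rest near (237,210) with its handle leaning down the picture to about (240,245), and the board at (365,218), with a small blue-stone item near (369,194) and the bracelet at (336,232). The scene view agrees. Next I'll enlarge and measure.

```bash
cat > h.py <<'E'
import numpy as np, cv2
from scipy.spatial.transform import Rotation as Ro
from workcell import read_state, vision
def cam(n,s=None):
    c=vision.calibration(n);f=200/np.tan(np.radians(c['vfov']/2))
    K=np.array([[f,0,c['cx']],[0,f,c['cy']],[0,0,1]])
    if n!='wrist': R,t=c['R'],c['t']
    else:
        M=np.eye(4);M[:3,:3]=Ro.from_rotvec(s['tcp_rot']).as_matrix();M[:3,3]=s['tool_pos']
        T=np.linalg.inv(M@c['mount']);R,t=T[:3,:3],T[:3,3]
    return K,R,t
def ray(C,px):
    K,R,t=C;d=R.T@np.linalg.inv(K)@[px[0],px[1],1];return -R.T@t,d/np.linalg.norm(d)
def plane(C,px,z):
    o,d=ray(C,px);return o+d*(z-o[2])/d[2]
def proj(C,X):
    K,R,t=C;p=K@(R@np.asarray(X)+t);return p[:2]/p[2]
E
python3 - <<'E'
from h import *
im=cv2.imread('pics/top0.png')
a=cv2.resize(im[165:275,195:275],None,fx=5,fy=5,interpolation=cv2.INTER_CUBIC)
b=cv2.resize(im[165:275,300:380],None,fx=5,fy=5,interpolation=cv2.INTER_CUBIC)
cv2.imwrite('pics/c1.png',np.hstack([a[:,:390],b]))
C=cam('top')
for p,z in [((237,210),.012),((240,245),.18),((369,194),.02),((336,232),.02),((309,171),.016),((427,178),.016),((422,267),.016),((304,260),.016)]:print(p,plane(C,p,z).round(3))
E
```

```text
(237, 210) [0.53  0.133 0.012]
(240, 245) [0.447 0.098 0.18 ]
(369, 194) [ 0.572 -0.184  0.02 ]
(336, 232) [ 0.479 -0.105  0.02 ]
(309, 171) [ 0.626 -0.038  0.016]
(427, 178) [ 0.614 -0.327  0.016]
(422, 267) [ 0.398 -0.312  0.016]
(304, 260) [ 0.412 -0.029  0.016]
```

View pics/c1.png

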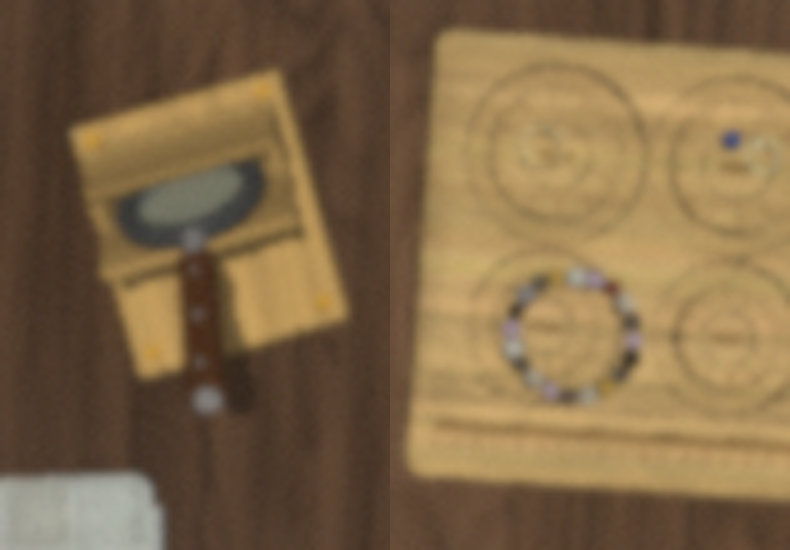

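```bash
python3 - <<'E'
from h import *
C=cam('top')
P=[plane(C,(195+u/5,165+v/5),.012) for u,v in[(280,70),(345,320),(140,380),(70,130)]]
P=np.array(P);print(P.round(4))
ctr=P.mean(0);x=(P[0]-P[1])+(P[3]-P[2]);y=(P[3]-P[0])+(P[2]-P[1])
print(ctr,np.degrees([np.arctan2(x[1],x[0]),np.arctan2(y[1],y[0])-np.pi/2]),np.linalg.norm(x)/2,np.linalg.norm(y)/2)
yaw=np.arctan2(x[1],x[0]);X=np.array([np.cos(yaw),np.sin(yaw),0]);d=-X*np.sin(.698)+np.array([0,0,np.cos(.698)])
L=ctr+X*.01;L[2]=.047
for k in(0,.051,.101,.151):
    q=L+k*d;p=proj(C,q);print(k,q.round(4),(p-[195,165])*5, proj(cam('scene'),q))
for p in((368.4,193),(375,196),(330,194)):print(plane(C,p,.02))
E
```

```text
[[0.6051 0.1015 0.012 ]
 [0.4848 0.0675 0.012 ]
 [0.4552 0.1639 0.012 ]
 [0.5744 0.201  0.012 ]]
[0.52986233 0.13347214 0.012     ] [16.53244686 17.09850627] 0.12491783416269732 0.10251641980838089
0 [0.5394 0.1363 0.047 ] [191.10173348 197.56826793] [297.37923044 197.04468067]
0.051 [0.508  0.127  0.0861] [195.20733807 260.18835574] [287.20835036 185.48566404]
0.101 [0.4772 0.1178 0.1244] [199.5970701  327.14205237] [276.58732338 173.41506382]
0.151 [0.4464 0.1087 0.1627] [204.39901167 400.38291026] [265.25842693 160.53998307]
[ 0.5741911  -0.18226161  0.02      ]
[ 0.56713324 -0.19826527  0.02      ]
[ 0.57041795 -0.08947255  0.02      ]
```

```bash
cat >> h.py <<'E'
def graspR(yaw,tilt):
    X=np.array([np.cos(yaw),np.sin(yaw),0]);Y=np.array([-X[1],X[0],0]);z=-np.sin(tilt)*X-np.cos(tilt)*np.array([0,0,1.])
    return np.column_stack([np.cross(Y,z),Y,z])
def go(p,R,label=''):
    s=read_state();A=Ro.from_rotvec(s['tcp_rot']).as_matrix()
    d=A.T@(p-s['tool_pos']);r=Ro.from_matrix(A.T@R).as_rotvec()
    print(label,'trans tool',d.round(4),np.linalg.norm(d).round(3),'rot',r.round(4),np.degrees(np.linalg.norm(r)).round(1),'trans in target frame',(R.T@(p-s['tool_pos'])).round(4))
E
python3 - <<'E'
from h import *
yaw=np.radians(16.7);R=graspR(yaw,np.radians(25));G=np.array([.4772,.1178,.1244])
go(G+.019*R[:,2]-.15*R[:,2],R,'pre')
print(G+.019*R[:,2]-.15*R[:,2])
E
```

```text
pre trans tool [-0.4581 -0.3757 -0.0416] 0.594 rot [ 0.1338  0.4213 -0.6127] 43.3 trans in target frame [-0.121  -0.5722 -0.1032]
[0.53022792 0.13370914 0.24312632]
```

>>> jog_arm(turn=[[0, 0, 0], [0, 0, 0], [0, 0, 0], [0, 0, 0], [0, 0, 0], [0, 0, 0], [0, 0, 0], [0, 0, 0], [0, 0, 0], [0, 0, 0], [0, 0, 0], [0, 0, 0], [0, 0, 0], [0, 0, 0], [0, 0, 0], [0, 0, 0], [0, 0, 0], [0, 0, 0], [0, 0, 0], [0, 0, 0]], delta_pos=[[0, 0, -0.03], [0, 0, -0.03], [-0.0255, -0.0209, 0], [-0.0255, -0.0209, 0], [-0.0255, -0.0209, 0], [-0.0255, -0.0209, 0], [-0.0255, -0.0209, 0], [-0.0255, -0.0209, 0], [-0.0255, -0.0209, 0], [-0.0255, -0.0209, 0], [-0.0255, -0.0209, 0], [-0.0255, -0.0209, 0], [-0.0255, -0.0209, 0], [-0.0255, -0.0209, 0], [-0.0255, -0.0209, 0], [-0.0255, -0.0209, 0], [-0.0255, -0.0209, 0], [-0.0255, -0.0209, 0], [-0.0255, -0.0209, 0], [-0.0255, -0.0209, 0]], gripper=[0.0854, 0.0854, 0.0854, 0.0854, 0.0854, 0.0854, 0.0854, 0.0854, 0.0854, 0.0854, 0.0854, 0.0854, 0.0854, 0.0854, 0.0854, 0.0854, 0.0854, 0.0854, 0.0854, 0.0854])

```text
time: 1.77
tool_pos: [0.5314, 0.1319, 0.2615]
tcp_rot: [-0.517, -3.098, 0.0]
wrist_force: [0.5, 0.3, 0.3]
width: 1.0
grip_force: 0.0
```

>>> jog_arm(turn=[[0.0191, 0.0602, -0.0875], [0.0191, 0.0602, -0.0875], [0.0191, 0.0602, -0.0875], [0.0191, 0.0602, -0.0875], [0.0191, 0.0602, -0.0875], [0.0191, 0.0602, -0.0875], [0.0191, 0.0602, -0.0875], [0, 0, 0]], delta_pos=[[0, 0, 0], [0, 0, 0], [0, 0, 0], [0, 0, 0], [0, 0, 0], [0, 0, 0], [0, 0, 0], [0, 0, 0]], gripper=[0.0854, 0.0854, 0.0854, 0.0854, 0.0854, 0.0854, 0.0854, 0.0854])

```text
time: 2.43
tool_pos: [0.5315, 0.1341, 0.2589]
tcp_rot: [0.397, -2.674, 0.085]
wrist_force: [-0.4, -0.2, -1.1]
width: 0.997
grip_force: 0.0
```

```bash
python3 - <<'E'
from h import *
s=read_state();print(s['time'],s['q'].round(3),s['tool_pos'])
im=vision.read_camera('wrist')[:,:,::-1].copy();cv2.imwrite('pics/w1raw.png',im);C=cam('wrist',s)
yaw=np.radians(16.7);R=graspR(yaw,np.radians(25));G=np.array([.4772,.1178,.1244])
go(G+.019*R[:,2]-.15*R[:,2],R,'pre')
X=np.array([np.cos(yaw),np.sin(yaw),0]);d=-X*np.sin(.698)+np.array([0,0,np.cos(.698)])
for k in(-.101,-.05,0,.05):
    p=proj(C,G+k*d);print(k,p);cv2.circle(im,tuple(int(v) for v in p),3,(0,0,255),1)
cv2.imwrite('pics/w1.png',im)
E
```

```text
2.4333 [ 0.221  0.317  1.499 -0.029  1.766 -1.644] [0.53151905 0.13406909 0.25894274]
pre trans tool [-0.006   0.0001  0.0154] 0.017 rot [ 0.0018 -0.002  -0.0001] 0.2 trans in target frame [-0.006   0.0001  0.0154]
-0.101 [317.48203231 242.58730314]
-0.05 [317.5285581  215.88395727]
0 [317.58362662 184.27753818]
0.05 [317.65128938 145.44269692]
```

View pics/w1.png

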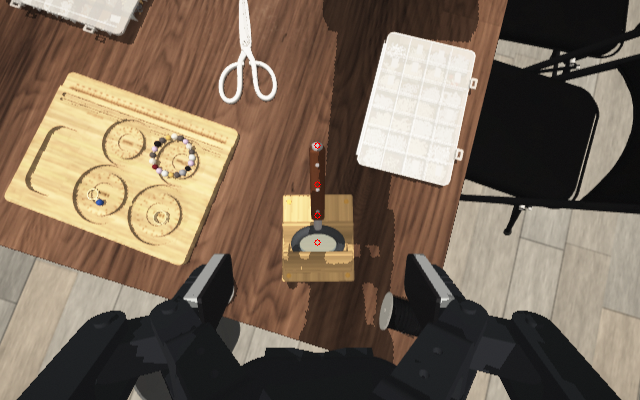

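The overlay from the top view lies on the magnifier in the wrist picture: lens (317,243), handle end (318,145). The earring is at about (97,197), with its stone at (99,202). The estimate holds, so I'll approach and grip.

>>> jog_arm(turn=[[0, 0, 0], [0, 0, 0], [0, 0, 0], [0, 0, 0], [0, 0, 0], [0, 0, 0], [0, 0, 0], [0, 0, 0], [0, 0, 0], [0, 0, 0], [0, 0, 0], [0, 0, 0]], delta_pos=[[-0.006, 0, 0.0154], [0, 0, 0.015], [0, 0, 0.015], [0, 0, 0.015], [0, 0, 0.015], [0, 0, 0.015], [0, 0, 0.015], [0, 0, 0.015], [0, 0, 0.015], [0, 0, 0.015], [0, 0, 0.015], [0, 0, 0]], gripper=[0.0854, 0.0854, 0.0854, 0.0854, 0.0854, 0.0854, 0.0854, 0.0854, 0.0854, 0.0854, 0.0854, 0.0854])

```text
time: 3.48
tool_pos: [0.4662, 0.1144, 0.1075]
tcp_rot: [0.39, -2.677, 0.085]
wrist_force: [-1.0, -0.2, 0.0]
width: 1.002
grip_force: 0.0
```

>>> jog_arm(turn=[[0, 0, 0], [0, 0, 0], [0, 0, 0], [0, 0, 0], [0, 0, 0], [0, 0, 0], [0, 0, 0], [0, 0, 0], [0, 0, 0], [0, 0, 0], [0, 0, 0], [0, 0, 0], [0, 0, 0], [0, 0, 0]], delta_pos=[[0, 0, 0], [0, 0, 0], [0, 0, 0], [0, 0, 0], [0, 0, 0], [0, 0, 0], [0, 0, 0], [0, 0, 0], [0, 0, 0], [0, 0, 0], [0, 0, 0], [0, 0, 0], [0, 0, 0], [0, 0, 0]], gripper=[0.03, 0.025, 0.02, 0.02, 0.018, 0.016, 0.014, 0.01, 0.01, 0.01, 0.01, 0.01, 0.01, 0.01], grip_force=70)

```text
time: 4.65
tool_pos: [0.4695, 0.1153, 0.1095]
tcp_rot: [0.394, -2.681, 0.085]
wrist_force: [0.1, -0.6, 0.5]
width: 0.116
grip_force: 0.1
```

```bash
python3 - <<'E'
from h import *
s=read_state();print(s['time'],s['q'].round(3),s['width']*85.4,s['grip_force'])
im=vision.read_camera('wrist')[:,:,::-1].copy();cv2.imwrite('pics/w2.png',im)
yaw=np.radians(16.7);R=graspR(yaw,np.radians(25));G=np.array([.4772,.1178,.1244])
go(G+.019*R[:,2],R,'grasp')
X=np.array([np.cos(yaw),np.sin(yaw),0]);d=-X*np.sin(.698)+np.array([0,0,np.cos(.698)])
print('d in tool',R.T@d)
E
```

```text
4.65 [ 0.214  0.307  1.796 -0.031  1.473 -1.639] 9.90534956129019 0.06839257897809148
grasp trans tool [-0.001   0.0002  0.002 ] 0.002 rot [0.0016 0.0012 0.0006] 0.1 trans in target frame [-0.001   0.0002  0.002 ]
d in tool [ 9.06252120e-01  2.77555756e-17 -4.22737620e-01]
```

View pics/w2.png

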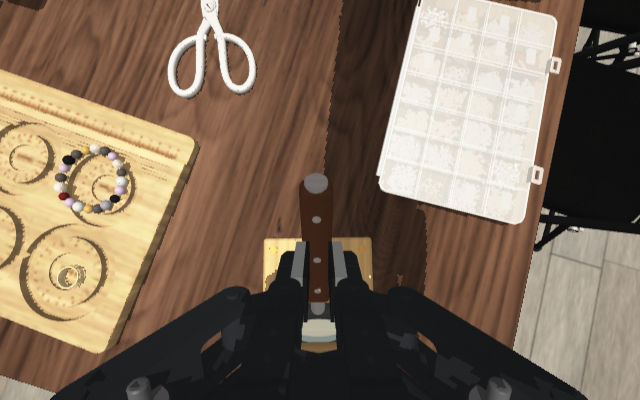

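The picture shows a finger on each side of the handle (handle end (317,183), pads around (318,280)), but the grip force is almost zero. I'll command fully shut and read again.

>>> jog_arm(turn=[[0, 0, 0], [0, 0, 0], [0, 0, 0], [0, 0, 0]], delta_pos=[[0, 0, 0], [0, 0, 0], [0, 0, 0], [0, 0, 0]], gripper=[0.006, 0.006, 0.006, 0.006], grip_force=70)

```text
time: 5.03
tool_pos: [0.4695, 0.1153, 0.1095]
tcp_rot: [0.394, -2.681, 0.085]
wrist_force: [0.2, -0.5, -0.3]
width: 0.072
grip_force: 0.0
```

```bash
python3 - <<'E'
from h import *
s=read_state();print(s['time'],s['width']*85.4,s['grip_force'],s['wrist_force'],s['torque'])
im=vision.read_camera('wrist')[:,:,::-1].copy()
sc=vision.read_camera('scene')[:,:,::-1].copy()
print(proj(cam('scene'),s['tool_pos']))
a=cv2.resize(im[160:400,200:440],(580,580),interpolation=cv2.INTER_CUBIC)
b=cv2.resize(sc[110:240,235:285],None,fx=4.4,fy=4.46,interpolation=cv2.INTER_CUBIC)
cv2.imwrite('pics/w3.png',np.hstack([a,b[:580,:]]))
E
```

```text
5.0333 6.1157568609746535 0.020569781481754035 [ 0.16168227 -0.52191378 -0.28656635] [ 0.06723339 -0.2080093   0.04281027]
[273.99048208 180.17653561]
```

View pics/w3.png

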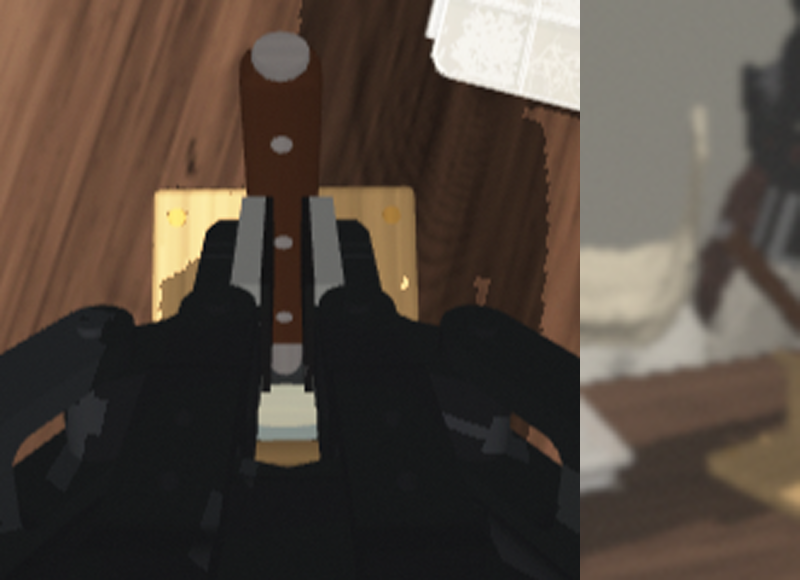

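The pads have closed in front of the handle, nearer the camera, so they are not deep enough. I'll triangulate the handle end from both wrist views to get its true depth.

```bash
python3 - <<'E'
from h import *
s=read_state();C=cam('wrist',s)
yaw=np.radians(16.7);R=graspR(yaw,np.radians(25));G=np.array([.4772,.1178,.1244])
X=np.array([np.cos(yaw),np.sin(yaw),0]);d=-X*np.sin(.698)+np.array([0,0,np.cos(.698)])
f=240/580
print('obs end',200+280*f,160+55*f,'rivets',160+144*f,160+242*f,160+317*f,'neck',160+365*f, 'width near top',80*f)
for k in(-.05,0,.05):print(k,proj(C,G+k*d))
A=Ro.from_rotvec(s['tcp_rot']).as_matrix()
for k in(0,-.019,-.06):print('tool',k,[proj(C,s['tool_pos']+A@np.array([a,0,k])).round(0) for a in(-.011,0,.011)])
print('G in tool',A.T@(G-s['tool_pos']))
im=cv2.imread('pics/w1raw.png');a=cv2.resize(im[120:290,260:375],None,fx=3.4,fy=3.4,interpolation=cv2.INTER_CUBIC)
im=cv2.imread('pics/w1raw.png');b=cv2.resize(im[150:230,60:140],(380,380),interpolation=cv2.INTER_CUBIC)
b=np.vstack([b,np.zeros((a.shape[0]-380,380,3),np.uint8)])
cv2.imwrite('pics/c4.png',np.hstack([a,b]))
E
```

```text
obs end 315.8620689655172 182.75862068965517 rivets 219.58620689655172 260.1379310344828 291.1724137931035 neck 311.0344827586207 width near top 33.10344827586207
-0.05 [317.60838183 292.91889759]
0 [317.48554795 248.1624066 ]
0.05 [317.30245607 181.44995176]
tool 0 [array([317., 250.]), array([317., 234.]), array([317., 218.])]
tool -0.019 [array([317., 265.]), array([317., 248.]), array([317., 231.])]
tool -0.06 [array([317., 312.]), array([317., 291.]), array([317., 269.])]
G in tool [-0.00102499  0.00020884 -0.01695424]
```

View pics/c4.png

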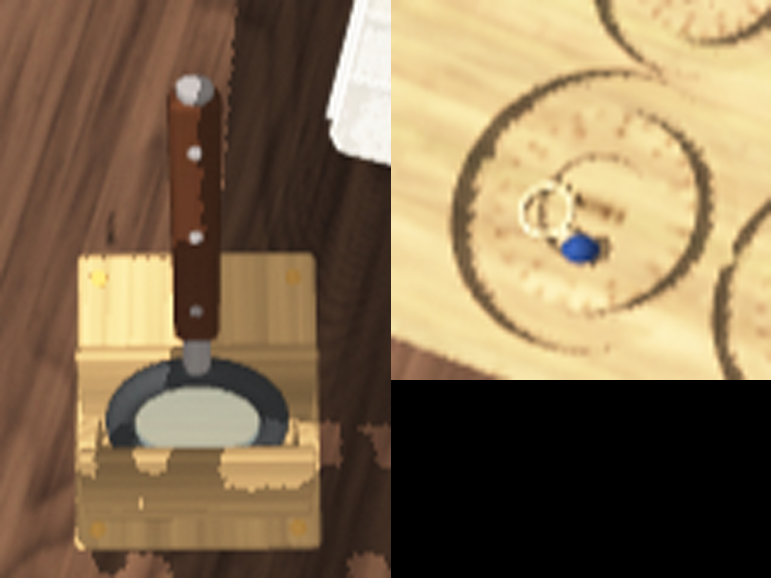

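The handle estimate agrees in both views: end predicted at 181, seen at 183. The pad tips appear about 25–30 mm back from where I took them, so I'll open, go 24 mm deeper and close again.

>>> jog_arm(turn=[[0, 0, 0], [0, 0, 0], [0, 0, 0], [0, 0, 0], [0, 0, 0], [0, 0, 0], [0, 0, 0], [0, 0, 0], [0, 0, 0], [0, 0, 0], [0, 0, 0], [0, 0, 0]], delta_pos=[[0, 0, 0], [0, 0, 0], [0, 0, 0], [0, 0, 0], [0, 0, 0], [0, 0, 0], [0, 0, 0.006], [0, 0, 0.006], [0, 0, 0.006], [0, 0, 0.006], [0, 0, 0], [0, 0, 0]], gripper=[0.05, 0.05, 0.05, 0.05, 0.05, 0.05, 0.05, 0.05, 0.05, 0.05, 0.05, 0.05])

```text
time: 6.13
tool_pos: [0.459, 0.1122, 0.087]
tcp_rot: [0.394, -2.679, 0.085]
wrist_force: [0.0, 0.7, 0.2]
width: 0.584
grip_force: 0.0
```

>>> jog_arm(turn=[[0, 0, 0], [0, 0, 0], [0, 0, 0], [0, 0, 0], [0, 0, 0], [0, 0, 0], [0, 0, 0], [0, 0, 0], [0, 0, 0], [0, 0, 0]], delta_pos=[[0, 0, 0], [0, 0, 0], [0, 0, 0], [0, 0, 0], [0, 0, 0], [0, 0, 0], [0, 0, 0], [0, 0, 0], [0, 0, 0], [0, 0, 0]], gripper=[0.03, 0.02, 0.01, 0.01, 0.01, 0.01, 0.01, 0.01, 0.01, 0.01], grip_force=70)

```text
time: 6.97
tool_pos: [0.4601, 0.1124, 0.088]
tcp_rot: [0.394, -2.681, 0.085]
wrist_force: [0.2, -0.3, 4.5]
width: 0.172
grip_force: 70.8
```

```bash
python3 - <<'E'
from h import *
s=read_state();print(s['time'],s['width']*85.4,s['grip_force'],s['wrist_force'],s['torque'])
im=vision.read_camera('wrist')[:,:,::-1].copy()
cv2.imwrite('pics/w5.png',cv2.resize(im[120:400,200:440],(514,600),interpolation=cv2.INTER_CUBIC))
E
```

```text
6.9667 14.70054341344473 70.84605574607849 [ 0.22329804 -0.3072754   4.45503936] [-0.18060206 -0.12080778  0.12207827]
```

View pics/w5.png

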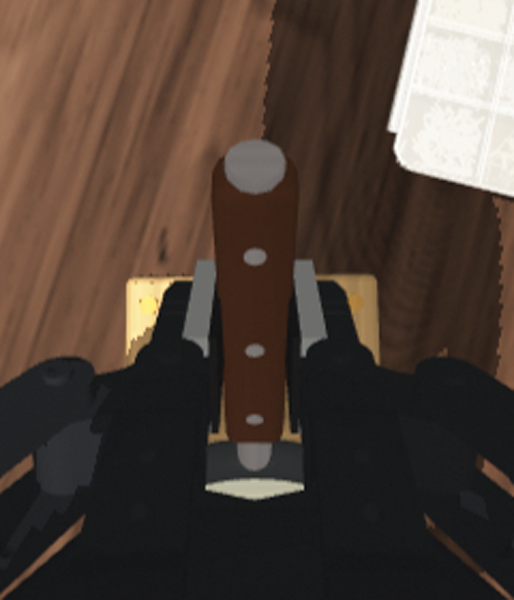

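The handle is now held at 70.8 N with a 14.7 mm opening, pads near the handle's middle. I'll raise the grip force and draw it out along the slot (tool direction 0.906, 0, -0.423).

>>> jog_arm(turn=[[0, 0, 0], [0, 0, 0], [0, 0, 0], [0, 0, 0], [0, 0, 0], [0, 0, 0], [0, 0, 0], [0, 0, 0], [0, 0, 0], [0, 0, 0], [0, 0, 0], [0, 0, 0], [0, 0, 0], [0, 0, 0], [0, 0, 0], [0, 0, 0], [0, 0, 0], [0, 0, 0]], delta_pos=[[0, 0, 0], [0, 0, 0], [0.0045, 0, -0.0021], [0.00725, 0, -0.0034], [0.00725, 0, -0.0034], [0.00725, 0, -0.0034], [0.00725, 0, -0.0034], [0.00725, 0, -0.0034], [0.00725, 0, -0.0034], [0.00725, 0, -0.0034], [0.00725, 0, -0.0034], [0.00725, 0, -0.0034], [0.00725, 0, -0.0034], [0.00725, 0, -0.0034], [0.00725, 0, -0.0034], [0.0045, 0, -0.0021], [0, 0, 0], [0, 0, 0]], gripper=[0.005, 0.005, 0.005, 0.005, 0.005, 0.005, 0.005, 0.005, 0.005, 0.005, 0.005, 0.005, 0.005, 0.005, 0.005, 0.005, 0.005, 0.005], grip_force=100)

```text
time: 8.52
tool_pos: [0.3947, 0.0927, 0.1692]
tcp_rot: [0.394, -2.682, 0.085]
wrist_force: [0.2, 0.8, -0.3]
width: 0.162
grip_force: 99.9
```

```bash
cat >> h.py <<'E'
E0=None
E
python3 - <<'E'
from h import *
s=read_state();print(s['time'],s['width']*85.4,s['grip_force'],s['wrist_force'],s['q'].round(2))
# earring from the first wrist picture
s1=dict(tool_pos=np.array([0.53151905,0.13406909,0.25894274]),tcp_rot=np.array([0.397,-2.674,0.085]))
C=cam('wrist',s1)
h=plane(C,(60+155/4.75,150+210/4.75),.019);b=plane(C,(100,150+248/4.75),.022)
u=(b-h)/np.linalg.norm(b-h);print('hoop',h,'stone',b,np.linalg.norm(b-h),'mid',h+u*7)
im=cv2.imread('pics/top0.png');hs=cv2.cvtColor(im,cv2.COLOR_BGR2HSV)
m=cv2.inRange(hs[180:210,355:385],(100,90,30),(130,255,255));ys,xs=np.nonzero(m);print('top stone',plane(cam('top'),(355+xs.mean(),180+ys.mean()),.022))
# pose for lens
L=np.array([.5394,.1363,.047]);A=Ro.from_rotvec([0.394,-2.681,0.085]).as_matrix();lt=A.T@(L-np.array([.4601,.1124,.088]));print('lens in tool',lt)
p=np.degrees(np.arctan2(h[1],h[0]));print('az',p)
R=graspR(np.radians(-17),np.radians(-25));tgt=h+u*7;tgt[2]=.116
go(tgt-R@lt+[0,0,.08],R,'above');go(tgt-R@lt,R,'final')
R0=graspR(np.radians(16.7),np.radians(-25));go(tgt,R0,'level only')
E
```

```text
8.5167 13.858731531370905 99.91320133209229 [ 0.17184368  0.78174636 -0.28176904] [ 0.2   0.11  1.92 -0.04  1.55 -1.65]
hoop [ 0.56763411 -0.19706876  0.019     ] stone [ 0.57514838 -0.18013087  0.022     ] 0.01877116215618293 mid [3.36979685 6.11928388 1.13773734]
top stone [nan nan nan]
lens in tool [-9.23876421e-02  4.11064325e-05  2.28514530e-03]
az -19.145758091585996
above trans tool [-4.0988  4.9653 -1.8812] 6.708 rot [ 0.0023 -0.8453  0.6065] 59.6 trans in target frame [-0.9006  6.633   0.4311]
final trans tool [-4.1325  4.9652 -1.8087] 6.708 rot [ 0.0023 -0.8453  0.6065] 59.6 trans in target frame [-0.8668  6.633   0.5037]
level only trans tool [-4.1808  4.9183 -1.8719] 6.721 rot [ 1.700e-03 -8.707e-01 -2.000e-04] 49.9 trans in target frame [-4.1297  4.9174  1.9844]<stdin>:9: RuntimeWarning: Mean of empty slice.
  ret = ret.dtype.type(ret / rcount)
```

```bash
python3 - <<'E'
from h import *
lt=np.array([-.0924,0,.0023]);tgt=np.array([.5704,-.1908,.116])
R=graspR(np.radians(-17),np.radians(-25))
print((tgt-R@lt));go(tgt-R@lt+[0,0,.09],R,'above')
E
```

```text
[ 0.48938678 -0.16603177  0.07903458]
above trans tool [-0.0147 -0.2751 -0.0072] 0.276 rot [ 0.0023 -0.8453  0.6065] 59.6 trans in target frame [-0.1506 -0.2198  0.0704]
```

>>> jog_arm(turn=[[0, 0, 0], [0, 0, 0], [0, 0, 0], [0, 0, 0], [0, 0, 0], [0, 0, 0], [0, 0, 0], [0, 0, 0], [0, 0, 0], [0, 0, 0], [0, 0, 0], [0, 0, 0], [0, 0, 0], [0, 0, 0], [0, 0, 0], [0, 0, 0], [0, 0, 0]], delta_pos=[[0, -0.01, 0], [-0.001, -0.0177, -0.0005], [-0.001, -0.0177, -0.0005], [-0.001, -0.0177, -0.0005], [-0.001, -0.0177, -0.0005], [-0.001, -0.0177, -0.0005], [-0.001, -0.0177, -0.0005], [-0.001, -0.0177, -0.0005], [-0.001, -0.0177, -0.0005], [-0.001, -0.0177, -0.0005], [-0.001, -0.0177, -0.0005], [-0.001, -0.0177, -0.0005], [-0.001, -0.0177, -0.0005], [-0.001, -0.0177, -0.0005], [-0.001, -0.0177, -0.0005], [-0.001, -0.0177, -0.0005], [0, 0, 0]], gripper=[0.005, 0.005, 0.005, 0.005, 0.005, 0.005, 0.005, 0.005, 0.005, 0.005, 0.005, 0.005, 0.005, 0.005, 0.005, 0.005, 0.005])

```text
time: 9.93
tool_pos: [0.4909, -0.1698, 0.1688]
tcp_rot: [0.391, -2.682, 0.087]
wrist_force: [0.2, -0.3, 0.5]
width: 0.161
grip_force: 99.8
```

>>> jog_arm(turn=[[0, -0.0423, 0.0303], [0, -0.0423, 0.0303], [0, -0.0564, 0.0404], [0, -0.0564, 0.0404], [0, -0.0564, 0.0404], [0, -0.0564, 0.0404], [0, -0.0564, 0.0404], [0, -0.0564, 0.0404], [0, -0.0564, 0.0404], [0, -0.0564, 0.0404], [0, -0.0564, 0.0404], [0, -0.0564, 0.0404], [0, -0.0564, 0.0404], [0, -0.0564, 0.0404], [0, -0.0423, 0.0303], [0, -0.0423, 0.0303], [0, 0, 0], [0, 0, 0]], delta_pos=[[0, 0, 0], [0, 0, 0], [0, 0, 0], [0, 0, 0], [0, 0, 0], [0, 0, 0], [0, 0, 0], [0, 0, 0], [0, 0, 0], [0, 0, 0], [0, 0, 0], [0, 0, 0], [0, 0, 0], [0, 0, 0], [0, 0, 0], [0, 0, 0], [0, 0, 0], [0, 0, 0]], gripper=[0.005, 0.005, 0.005, 0.005, 0.005, 0.005, 0.005, 0.005, 0.005, 0.005, 0.005, 0.005, 0.005, 0.005, 0.005, 0.005, 0.005, 0.005])

```text
time: 11.43
tool_pos: [0.4889, -0.166, 0.1686]
tcp_rot: [0.399, 2.681, -0.086]
wrist_force: [-0.8, -0.4, -0.5]
width: 0.162
grip_force: 99.9
```

```bash
python3 - <<'E'
from h import *
s=read_state();print(s['time'],s['width']*85.4,s['grip_force'],s['wrist_force'],s['q'].round(2))
lt=np.array([-.0924,0,.0023]);tgt=np.array([.5704,-.1908,.116])
R=graspR(np.radians(-17),np.radians(-25))
go(tgt-R@lt+[0,0,.09],R,'above');go(tgt-R@lt,R,'final')
A=Ro.from_rotvec(s['tcp_rot']).as_matrix();L=s['tool_pos']+A@lt
t=vision.read_camera('top')[:,:,::-1].copy();w=vision.read_camera('wrist')[:,:,::-1].copy();c=vision.read_camera('scene')[:,:,::-1].copy()
for n,i in(('t6',t),('w6',w),('s6',c)):cv2.imwrite(f'pics/{n}.png',i)
print('lens pred',L,'top',proj(cam('top'),L),'scene',proj(cam('scene'),L),'wrist',proj(cam('wrist',s),L))
a=cv2.resize(t[160:280,290:430],None,fx=2.85,fy=2.85,interpolation=cv2.INTER_CUBIC)
b=cv2.resize(c[140:260,290:430],None,fx=2.85,fy=2.85,interpolation=cv2.INTER_CUBIC)
w2=cv2.resize(w,(400,250))
cv2.imwrite('pics/v6.png',np.vstack([np.hstack([a,b])[:, :798],np.hstack([w2,np.zeros((250,398,3),np.uint8)])]))
E
```

```text
11.4333 13.841380182059002 99.89601016044617 [-0.80217494 -0.37282017 -0.50453361] [-0.41 -0.32  2.3   0.08  0.73 -1.73]
above trans tool [-0.0005  0.0001 -0.0002] 0.001 rot [ 0.002  -0.0022  0.0004] 0.2 trans in target frame [-0.0005  0.0001 -0.0002]
final trans tool [0.0373 0.     0.0815] 0.09 rot [ 0.002  -0.0022  0.0004] 0.2 trans in target frame [0.0375 0.0001 0.0814]
lens pred [ 0.57004898 -0.19079608  0.20541554] top [386.28589942 183.9763309 ] scene [386.87336687 177.92174855] wrist [318.0019943  347.11791901]
```

View pics/v6.png

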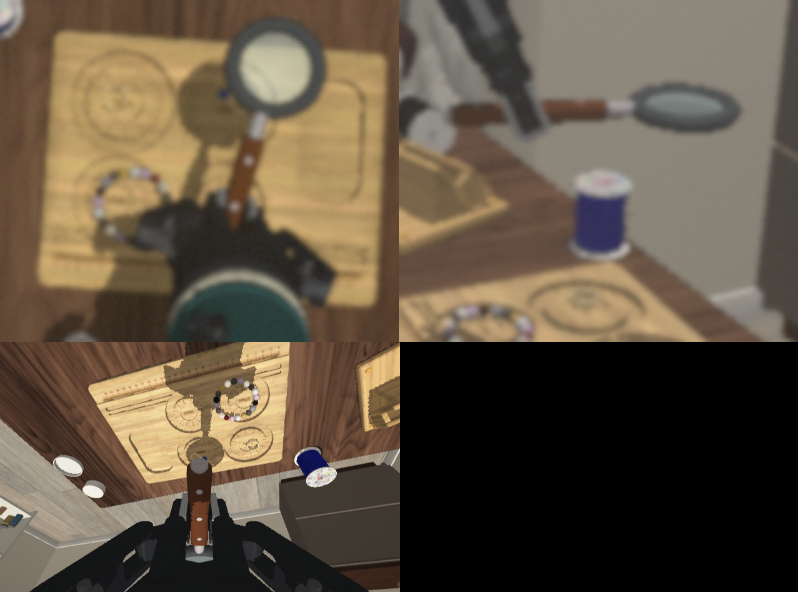

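In the top view the lens sits at (386.8,183.5), against (386.3,184) predicted. In the scene view it is at (390,177.5), against (387,178), and the lens looks about level. I'll descend 90 mm, then triangulate and check the level.

>>> jog_arm(turn=[[0, 0, 0], [0, 0, 0], [0, 0, 0], [0, 0, 0], [0, 0, 0], [0, 0, 0], [0, 0, 0], [0, 0, 0], [0, 0, 0], [0, 0, 0], [0, 0, 0], [0, 0, 0], [0, 0, 0], [0, 0, 0]], delta_pos=[[0.0015, 0, 0.0035], [0.0035, 0, 0.0075], [0.0035, 0, 0.0075], [0.0035, 0, 0.0075], [0.0035, 0, 0.0075], [0.0035, 0, 0.0075], [0.0035, 0, 0.0075], [0.0035, 0, 0.0075], [0.0035, 0, 0.0075], [0.0035, 0, 0.0075], [0.0035, 0, 0.0075], [0.0015, 0, 0.0035], [0, 0, 0], [0, 0, 0]], gripper=[0.005, 0.005, 0.005, 0.005, 0.005, 0.005, 0.005, 0.005, 0.005, 0.005, 0.005, 0.005, 0.005, 0.005])

```text
time: 12.75
tool_pos: [0.49, -0.1662, 0.0783]
tcp_rot: [0.4, 2.68, -0.086]
wrist_force: [-0.4, 0.0, -0.7]
width: 0.159
grip_force: 99.9
```

```bash
python3 - <<'E'
from h import *
s=read_state();print(s['time'],s['width']*85.4,s['grip_force'],s['wrist_force'])
lt=np.array([-.0924,0,.0023]);A=Ro.from_rotvec(s['tcp_rot']).as_matrix();L=s['tool_pos']+A@lt;print('pred',L)
t=vision.read_camera('top')[:,:,::-1].copy();c=vision.read_camera('scene')[:,:,::-1].copy()
rays=[]
for n,i in(('top',t),('scene',c)):
    cv2.imwrite(f'pics/{n}7.png',i);C=cam(n);p=proj(C,L)
    x0,y0=(p-[45,45]).astype(int)
    g=cv2.cvtColor(i,cv2.COLOR_BGR2HSV)[y0:y0+90,x0:x0+90]
    # dark, low saturation frame
    m=((g[...,2]<115)&(g[...,1]<85)).astype(np.uint8)
    cs,_=cv2.findContours(m,cv2.RETR_EXTERNAL,cv2.CHAIN_APPROX_NONE)
    k=max(cs,key=cv2.contourArea);e=cv2.fitEllipse(k)
    ce=np.array(e[0])+[x0,y0];print(n,'pred',p,'ellipse',ce,e[1:],)
    rays.append(ray(C,ce))
    # ellipse a level lens would give
    th=np.linspace(0,2*np.pi,60);Q=np.array([proj(C,L+.036*np.array([np.cos(a),np.sin(a),0])) for a in th],np.float32);print(' level gives',cv2.fitEllipse(Q))
    v=cv2.resize(i[y0:y0+90,x0:x0+90],(390,390),interpolation=cv2.INTER_CUBIC)
    cv2.ellipse(v,((e[0][0]*390/90,e[0][1]*390/90),(e[1][0]*390/90,e[1][1]*390/90),e[2]),(0,0,255),1)
    cv2.imwrite(f'pics/e_{n}.png',v)
(o1,d1),(o2,d2)=rays
k=np.linalg.lstsq(np.column_stack([d1,-d2]),o2-o1,rcond=None)[0];a,b=o1+k[0]*d1,o2+k[1]*d2
print('tri',(a+b)/2,'gap',np.linalg.norm(a-b))
cv2.imwrite('pics/e7.png',np.hstack([cv2.imread('pics/e_top.png'),cv2.imread('pics/e_scene.png')]))
E
```

```text
12.75 13.550467437428205 99.89657163619995 [-0.37888444  0.01498188 -0.70029065]
pred [ 0.57100634 -0.19099628  0.11520749]
top pred [378.67808104 189.31987191] ellipse [378.11099625 189.06628418] ((30.601253509521484, 33.313499450683594), 20.892131805419922)
 level gives ((378.6559753417969, 189.37757873535156), (32.35548782348633, 32.91643142700195), 131.4410400390625)
scene pred [383.48620318 222.48966263] ellipse [422.15415192 227.11406326] ((11.139846801757812, 95.9360580444336), 2.050995349884033)
 level gives ((383.5664978027344, 222.79652404785156), (16.221900939941406, 38.3197021484375), 95.32122039794922)
tri [ 0.60202316 -0.21270634  0.10543605] gap 0.07078500150354279
```

View pics/e7.png

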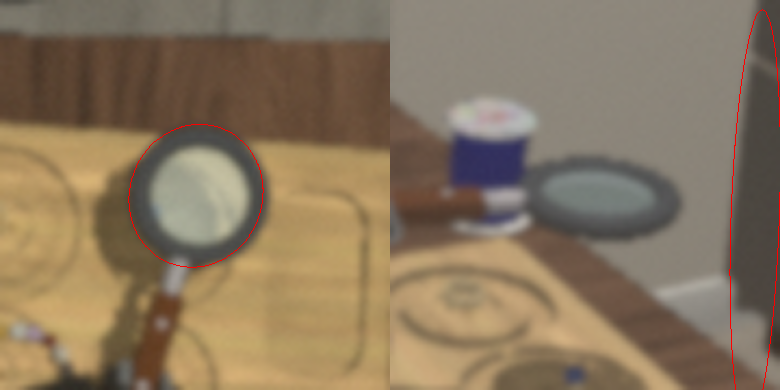

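In the top crop the lens centre is at (198,195), that is pixel (378.7,189). In the scene crop the ring spans x 525–682 and y 155–240, with its centre at pixel (387.3,222.5). It looks level and the stone shows below it. I'll triangulate from these; the automatic fit in the scene view caught the cabinet.

```bash
python3 - <<'E'
from h import *
(o1,d1),(o2,d2)=ray(cam('top'),(378.6,189.1)),ray(cam('scene'),(387.3,222.5))
k=np.linalg.lstsq(np.column_stack([d1,-d2]),o2-o1,rcond=None)[0];a,b=o1+k[0]*d1,o2+k[1]*d2
print('tri',(a+b)/2,'gap',np.linalg.norm(a-b), 'earring .5704 -.1908; top-ray at .116',plane(cam('top'),(378.6,189.1),.116))
c=cv2.imread('pics/scene7.png')
# earring stone still where it was (scene)
for n in('scene0','scene7'):
    h=cv2.cvtColor(cv2.imread(f'pics/{n}.png'),cv2.COLOR_BGR2HSV)[250:285,350:410];m=cv2.inRange(h,(105,60,40),(130,255,255));y,x=np.nonzero(m)
    if len(x):
        p=(350+x.mean(),250+y.mean());print(n,p,plane(cam('scene'),p,.021))
E
```

```text
tri [ 0.57448295 -0.19272112  0.11481159] gap 0.006790290549225906 earring .5704 -.1908; top-ray at .116 [ 0.57138491 -0.19069029  0.116     ]
scene0 (np.float64(380.0), np.float64(263.0)) [ 0.57671915 -0.18325991  0.021     ]
scene7 (np.float64(380.0), np.float64(263.0)) [ 0.57671915 -0.18325991  0.021     ]
```

```bash
python3 -c "
from workcell import ticket
print(ticket.finish_job())"
```

```text
the job is handed in; nothing more can be done
None
```

The job is handed in at about 13 s with the magnifier still held by its handle, the lens looking level in both views, its centre about 115 mm above the table (99 mm over the board) and within about 5 mm of the earring by my estimate; the earring's stone had not moved, I did not re-measure the ring or bracelet, and the judge returned no result.

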